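# Set the reach gauge for what stands in the bayonet socket

## Task

See what stands in the cast-iron bayonet socket: the straight steel spigot calls for the far mark of the reach gauge, the mushroom-headed tube protector for the near mark. Press the gauge's lock button fully down (it stays down) to free the telescoping arm, then take the arm by its upright grip post and draw it out against its return spring until the pointer lies on the mark that is called for. Finish still gripping the post and holding the arm steady at that mark, and leave the spigot, tube protector, coupler, putlog end and can where they stand.

Things in the scene. Friction and masses are not known exactly. Their poses are not given: they have to be found in the camera images.
- gauge: Reach gauge, fixed: steel base 340 x 100 x 12 mm, grey housing 110 x 48 mm, top 64 mm up. Origin at its underside below the arm's centre line; x points the way the arm draws out, z up; base from x -95 to +245, y -38 to +62 mm. The arm, a bar 24 mm wide, top 53 mm up, leaves the housing at x +35 mm, its tail at x -115 mm when in. A scale ledge (41 mm up) runs beside it, centred at y +46 mm.
- gauge_arm (a joint): How far the telescoping arm is drawn out, m: 0 at the start (fully in), 0.060 with the pointer at the middle of the near mark, 0.115 at the middle of the far mark, stop at 0.150. A return spring pulls it in with about 2.3 N when in and 4 N at the far mark, so it runs back if let go. It cannot be drawn out until the lock button is down.
- lock_button (a joint): How far the lock button is pressed down, m: 0 up, 0.008 fully down. Needs about 3 N; the arm is free once it is down more than 0.0065. It has no spring and stays where it is left.
- button_top (a point): Centre of the top face of the lock button, a round steel button of 26 mm diameter on the housing's roof, on the arm's centre line 125 mm behind the grip post at the start; 14 mm proud of the roof (10 mm over its collar) when up. Pressed straight down.
- grip_center (a point): Centre of the upright grip post on the arm, 22 x 22 mm square (faces along and across the arm) and 56 mm tall, on top of the arm; this point is half-way up, 28 mm above the bar and 28 mm below the post's top. It moves with the arm along the gauge's x axis.
- pointer (a point): Top of the pointer, a thin steel finger (5 mm wide) that reaches from the arm at the grip post over the scale ledge; it is level with the post along the arm.
- mark_near (a point): Middle of the top of the near mark: a short raised rib on the scale ledge, 12 mm wide along the arm and 12 mm across, 60 mm from where the pointer starts.
- mark_far (a point): Middle of the top of the far mark: a raised rib across the whole ledge, 12 mm wide along the arm and 22 mm across, 115 mm from where the pointer starts.
- socket: Cast-iron bayonet socket, fixed: an upright open ring 72 mm outside, 48 mm bore, 45 mm tall, with a foot flange of about 104 mm. Origin at the centre of its underside. Either the spigot or the tube protector stands in it.
- spigot: Straight steel tube spigot, 38 mm diameter, 125 mm tall, with two small side lugs. Origin at the centre of its foot. Stands either in the socket (both origins together) or on the mat away from it (over 100 mm).
- protector: White plastic tube protector: a 40 mm plug with a domed mushroom head 64 mm across, 82 mm tall in all. Origin at the centre of its foot. Stands where the spigot does not: in the socket or on the mat.
- coupler: Zinc gravity coupler, a U-shaped clamp about 110 x 55 x 65 mm. Origin under its middle. Bystander.
- putlog: Rust-streaked putlog end, a tube of 48 mm with a flat blade, 250 mm long. Origin under its middle. Bystander.
- marker_can: Closed can, 64 mm diameter, 150 mm tall. Origin at its foot. Bystander.

How it is judged:
On the way, in this order (a step that is already met when the one before it is completed fails the run):
1. the lock button is pressed down while the arm is still in (value of joint lock_button above 0.0065 m and value of joint gauge_arm below 0.01 m), for 0.1 s.
2. the arm is drawn out by its grip post (value of joint gauge_arm above 0.03 m and contact force between the fingers and gauge_arm_c2 above 1 N), for 0.1 s.
At the end, for the whole second after the job is handed in: Fingers grip the post (over 1 N) and hold the arm still (under 10 mm/s), pointer within 6 mm of the mark's middle: far mark if the spigot stands in the socket, near mark if the tube protector does; lock button down (over 6.5 mm). Spigot, protector, coupler, putlog end and can not moved over 30 mm (((horizontal distance between spigot and socket below 0.02 m and value of joint gauge_arm between 0.109 and 0.121 m) or (horizontal distance between protector and socket below 0.02 m and value of joint gauge_arm between 0.054 and 0.066 m)) and velocity of joint gauge_arm between -0.01 and 0.01 m/s and value of joint lock_button above 0.0065 m and contact force between the fingers and gauge_arm_c2 above 1 N); the arm keeps its last pose, push and grip.
It fails at once if the spigot is disturbed (moved more than 30 mm) (distance of spigot from where it was at the start of the episode above 0.03 m).
It fails at once if the tube protector is disturbed (moved more than 30 mm) (distance of protector from where it was at the start of the episode above 0.03 m).
It fails at once if the coupler, the putlog end or the can is moved more than 30 mm (distance of any of coupler, putlog, marker_can from where it was at the start of the episode above 0.03 m).
It also fails if it takes over 38 s, if anything falls off the work surface, if the arm or the gripper's body presses on something with over 40 N, if the wrist force passes 120 N, or if a joint passes its speed limit or range.

## Robot

A 6-joint arm with a two-finger parallel gripper is mounted at the origin on the work surface. World frame = base frame: x ahead of the robot, y to its left, z up, the work surface at z = 0. Lengths are in m, angles in rad, forces in N, time in s.
With the tool pointing down it reaches from about 0.35 to 0.85 m from the base axis. Payload 8.1 kg.
Tool frame: the origin (TCP) lies on the mounting face of the last link; the fingertips stand nose_length ahead of it and the grasp point (between the pads) lies 167 mm ahead of it (nose_length is the distance from the TCP to the fingertips, in m); z points along the fingers, y is the direction in which the jaws open and shut (so a half turn about z gives the same grasp; the last joint's range is limited). The gripper opens to 93 mm and grips with 3 to 60 N. Pads are 15 mm wide; open, the fingers measure 128 mm over their backs; the gripper's body (75 mm by 188 mm) begins 65 mm behind the grasp point.
Start: joints at [-1.24, 0.13, 1.488, -0, 1.523, -0.085], TCP at [0.242, -0.549, 0.405] pointing down, gripper open.
Joint ranges: [-2.96, 2.96], [-0.89, 2.26], [0.02, 2.5], [-1.34, 4.48], [0, 2.73], [-2.66, 2.66]. Speed limits (rad/s): [2.39, 2.39, 2.79, 3.14, 3.14, 3.14].

## Interface

Orientations are given as a rotation vector (axis times angle).
In Python, from cell import read_state, snapshot, get_calibration, job_done, nose_length gives the robot as it stands. The module is installed in compiled form; this text tells all that it offers.
- The arm moves only by the tool carry_out, never from a script. Its argument "motion" is a list that holds one entry, the list of rows, each a list of 7 numbers: the shift along the tool's x, y, z in units of 40 mm (1.0 is 40 mm), then the turn, a rotation vector about the tool's x, y, z in units of 5 degrees (1.0 is 5 degrees), then the opening in per cent of the stroke, from 0 (shut) to 100 (fully open). In form: [[[x, y, z, rx, ry, rz, claw], ...]]. A call has 1 to 20 rows; each row is the pose to reach, as a shift and turn from the pose commanded when the call began, along the tool's axes at that moment; what a row does not reach only later rows make up. A row lasts 1/10 s, in which the tool goes at most 50 mm and 8.59 degrees, less where a joint would pass 70% of its speed; a pose out of reach is approached as far as the arm can. A call with a gripper value outside its range is refused whole. The fingers move at their own pace and stop on an object; the grip force is fixed at half the most. Time passes only in rows, so rows that repeat a pose let the fingers close. It gives the time, the measured TCP pose, the force and the opening at its end, in the units of the state.
- read_state(): the state, without advancing time (a new reading comes with each control period).
- snapshot(name): name is "side" or "top" or "wrist"; returns the picture (420x560x3 uint8, red, green, blue); there is no depth.
- get_calibration(name): a dict with "camera_matrix" (3x3 intrinsics, pixels), "origin" and "orientation" of the camera in the world. Camera axes: x right, y down, z forward; pixel columns grow to the right and rows downward; lengths in m; the calibration is good to about 2 mm. A picture is of the moment at which its call begins: read the wrist's pose just before it. get_calibration takes no time and is no camera call; for the wrist camera it gives the pose at the moment of the call.
- job_done(): hands the job in, once; it reports no verdict.
The state is a dict: "t": time; "joint_positions": joint angles; "dq": joint speeds; "joint_torque": joint torques, N m; "eef_pos": TCP position; "eef_rot": TCP orientation; "ft_force": force on the tool from outside, world axes, zero at the start; "wrist_torque": the same for the moment, N m; "finger_gap": finger opening in m.
Only numpy, scipy, OpenCV 4.12 (cv2) and the standard library are available. Lean on these libraries where they do the work, as an engineer would, in place of code of your own. Each camera call takes 0.05 s, during which the arm holds its last target.

## Working session

There is one attempt and no reset: what is moved stays moved. The work goes in short steps, Python scripts to look and compute and a tool call to move; the robot and the scene stay as the last step left them, time stands still between calls to the robot, and variables do not carry over. Pictures are saved under pics/ and viewed, and the job is handed in when it is done.

Besides the shell and the picture viewer there is one more tool, called by a JSON object that holds its "op" and its "data". carry_out: Moves the arm, as the interface text tells. Its arguments: {"type":"object","properties":{"motion":{"type":"array"}},"required":["motion"]}

```bash
mkdir -p pics; python3 - <<'E'
from cell import *
import cv2
s=read_state();print({k:s[k] for k in('t','eef_pos','eef_rot','finger_gap')},nose_length if not callable(nose_length) else nose_length())
for n in('top','side','wrist'):
    c=get_calibration(n);print(n,c)
    cv2.imwrite(f'pics/{n}0.png',snapshot(n)[:,:,::-1])
E
```

```text
{'t': 0.0, 'eef_pos': array([ 0.24230641, -0.54862809,  0.40369973]), 'eef_rot': array([-3.07217096e+00, -6.48040401e-01,  3.33167402e-04]), 'finger_gap': 0.09316634336730746} 0.1861
top {'camera_matrix': array([[495.69785882,   0.        , 269.70648708],
       [  0.        , 495.69785882, 210.01908528],
       [  0.        ,   0.        ,   1.        ]]), 'origin': array([0.41495462, 0.0020855 , 1.61930851]), 'orientation': array([-2.17469569,  2.15147733, -0.12916927])}
side {'camera_matrix': array([[486.36306574,   0.        , 278.96816591],
       [  0.        , 486.36306574, 212.10827915],
       [  0.        ,   0.        ,   1.        ]]), 'origin': array([0.38616637, 0.88818408, 0.97954876]), 'orientation': array([-0.30798779,  2.79506595, -1.18946167])}
wrist {'camera_matrix': array([[302.12970898,   0.        , 279.25502869],
       [  0.        , 302.12970898, 206.39882597],
       [  0.        ,   0.        ,   1.        ]]), 'origin': array([ 0.30716016, -0.52105398,  0.38411088]), 'orientation': array([ 2.44612776, -1.59362328, -0.21086734])}
```

View pics/top0.png

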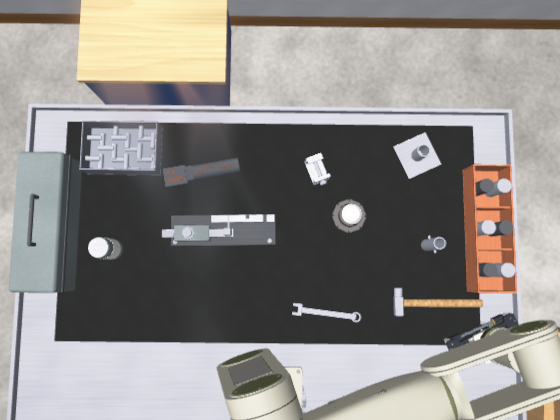

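View pics/side0.png

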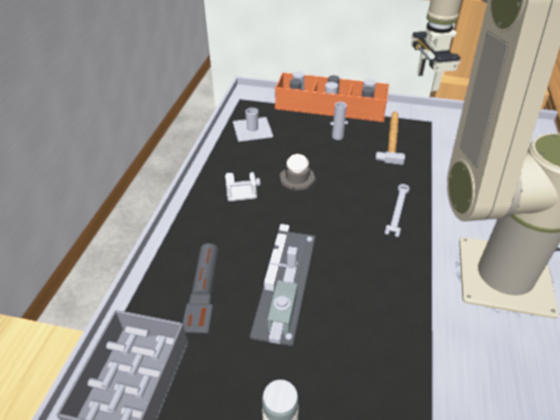

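View pics/wrist0.png

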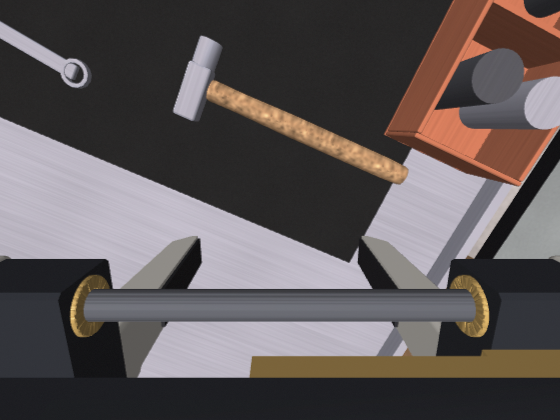

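```bash
python3 - <<'E'
import cv2,numpy as np
t=cv2.imread('pics/top0.png');s=cv2.imread('pics/side0.png')
a=cv2.resize(t[195:260,150:290],None,fx=5.5,fy=5.5,interpolation=cv2.INTER_CUBIC)
cv2.imwrite('pics/tz.png',a)
cv2.imwrite('pics/tz2.png',cv2.resize(t[130:270,300:460],None,fx=4,fy=4,interpolation=cv2.INTER_CUBIC))
cv2.imwrite('pics/sz.png',cv2.resize(s[215:350,240:330],None,fx=4.4,fy=4.4,interpolation=cv2.INTER_CUBIC))
cv2.imwrite('pics/sz2.png',cv2.resize(s[90:210,210:410],None,fx=4,fy=4,interpolation=cv2.INTER_CUBIC))
E
```

```text
(no output)
```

View pics/tz.png

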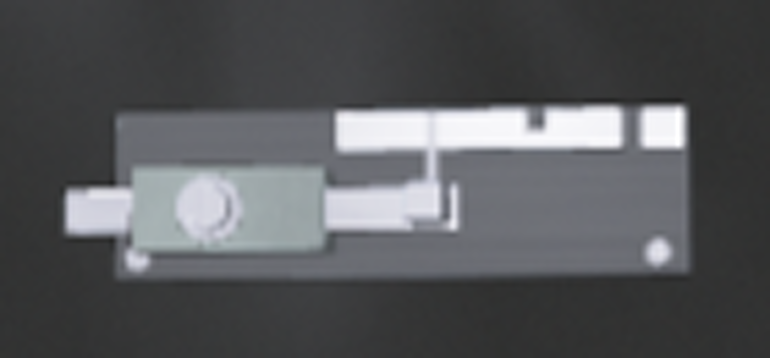

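View pics/sz.png

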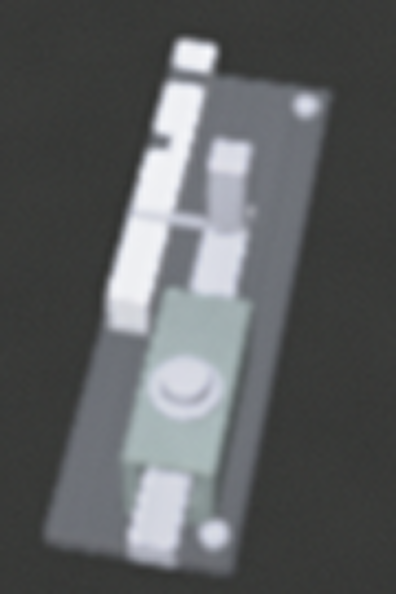

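View pics/sz2.png

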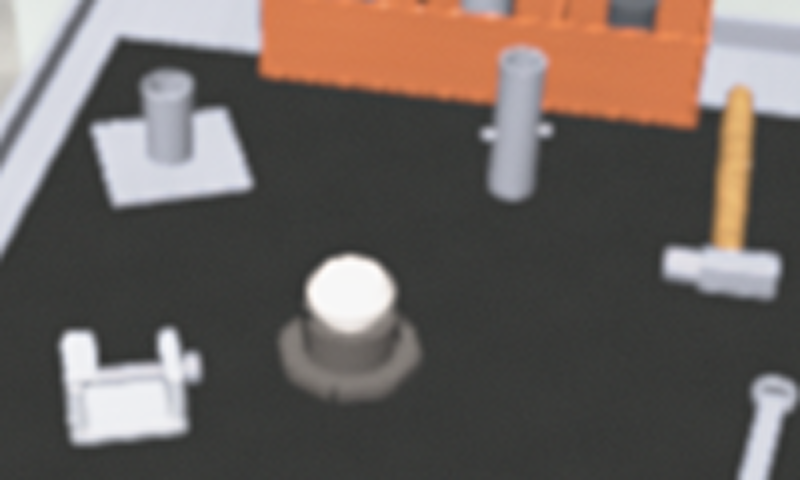

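View pics/tz2.png

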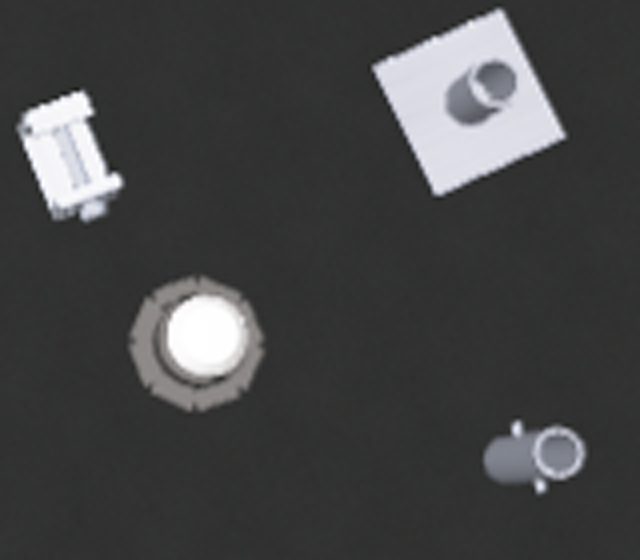

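```bash
cat > h.py <<'E'
import numpy as np
from scipy.spatial.transform import Rotation as R
def proj(c,P):
    Rm=R.from_rotvec(c['orientation']).as_matrix()
    p=(np.atleast_2d(P)-c['origin'])@Rm
    return (p/p[:,2:])@c['camera_matrix'].T[:,:2]
E
python3 - <<'E'
from cell import *
from h import *
from scipy.optimize import least_squares
ct,cs=get_calibration('top'),get_calibration('side')
z=lambda p,f,o:((np.array(p)+.5)/f-.5+np.array(o))
T=z([(117,113),(117,278),(690,272),(203,205),(423,201),(132,168),(325,250)],5.5,(150,195))
S=z([(44,543),(234,577),(332,92),(186,378),(231,156)],4.4,(240,215))
def world(q):
    x,y,a,gx=q
    L=np.array([(-95,62,12),(-95,-38,12),(245,-38,12),(gx-125,0,78),(gx,0,109),(-75,24,64),(35,-24,64)])/1000
    L[3,0]=gx-.125;L[4,0]=gx
    return R.from_euler('z',a).apply(L)+[x,y,0]
def f(q):
    W=world(q)
    return np.r_[(proj(ct,W)-T).ravel(),(proj(cs,W[:5])-S).ravel()]
for a0 in(-1.57,1.57):
    r=least_squares(f,[.4,.1,a0,.09],loss='soft_l1');print(r.cost,r.x);print(f(r.x).round(1).reshape(-1,2).tolist())
    print(world(r.x)[3:5])
s=read_state();print(R.from_rotvec(s['eef_rot']).as_matrix().round(4))
E
```

```text
2.111545526886306 [ 0.52386892  0.22441004 -1.54742178  0.09597187]
[[-0.3, -0.5], [-0.6, 0.2], [0.3, 0.0], [0.9, 0.1], [0.3, -0.4], [-0.0, -0.3], [-0.2, -0.4], [0.1, -0.5], [0.4, -0.6], [-0.1, 0.8], [0.3, 0.5], [0.1, 0.8]]
[[0.52319046 0.25343024 0.078     ]
 [0.52611201 0.12846439 0.109     ]]
937.7370318547214 [0.50046197 0.3303552  2.17240228 0.03381199]
[[30.9, 24.6], [14.2, -30.9], [-179.1, 28.8], [0.6, -9.2], [-75.6, 13.4], [14.1, 7.1], [-58.9, -1.0], [44.0, -31.4], [-38.6, -25.8], [0.7, 228.7], [-12.4, -1.2], [-0.8, 87.0]]
[[0.55207139 0.25517727 0.078     ]
 [0.4813255  0.35823074 0.109     ]]
[[ 9.148e-01  4.039e-01 -5.000e-04]
 [ 4.039e-01 -9.148e-01  1.300e-03]
 [ 1.000e-04 -1.400e-03 -1.000e+00]]
```

```bash
cat >> h.py <<'E'
yaw=-1.54742
gx=np.array([np.cos(yaw),np.sin(yaw),0])
def plan(target,flip=False):
    from cell import read_state
    s=read_state();M=R.from_rotvec(s['eef_rot']).as_matrix()
    d=M.T@(np.array(target)-s['eef_pos'])/.04
    Y=-gx if flip else gx
    Z=np.array([0,0,-1.]);G=np.c_[np.cross(Y,Z),Y,Z]
    rv=R.from_matrix(M.T@G).as_rotvec(degrees=True)/5
    print('t',s['t'],'pos',s['eef_pos'].round(4),'shift',d.round(3),'turn',rv.round(2),'F',s['ft_force'].round(1),'gap',round(s['finger_gap'],4),'q',np.round(s['joint_positions'],2))
E
python3 -c "
from h import *
plan([.5232,.2534,.1861+.12])
plan([.5232,.2534,.1861+.12],True)"
```

```text
t 0.15 pos [ 0.2423 -0.5487  0.4039] shift [ 14.523 -15.504   2.469] turn [-0.02  0.    4.5 ] F [-0.5 -0.2  0.2] gap 0.0931 q [-1.24  0.13  1.49 -0.    1.52 -0.09]
t 0.15 pos [ 0.2423 -0.5487  0.4039] shift [ 14.523 -15.504   2.469] turn [-0.00e+00 -2.00e-02 -3.15e+01] F [-0.5 -0.2  0.2] gap 0.0931 q [-1.24  0.13  1.49 -0.    1.52 -0.09]
```

{"op": "carry_out", "data": {"motion": [[[14.5,-15.5,0.5,0,0,4.5,0],[14.5,-15.5,0.5,0,0,4.5,0],[14.5,-15.5,0.5,0,0,4.5,0],[14.5,-15.5,0.5,0,0,4.5,0],[14.5,-15.5,0.5,0,0,4.5,0],[14.5,-15.5,0.5,0,0,4.5,0],[14.5,-15.5,0.5,0,0,4.5,0],[14.5,-15.5,0.5,0,0,4.5,0],[14.5,-15.5,0.5,0,0,4.5,0],[14.5,-15.5,0.5,0,0,4.5,0],[14.5,-15.5,0.5,0,0,4.5,0],[14.5,-15.5,0.5,0,0,4.5,0],[14.5,-15.5,0.5,0,0,4.5,0],[14.5,-15.5,0.5,0,0,4.5,0],[14.5,-15.5,0.5,0,0,4.5,0],[14.5,-15.5,0.5,0,0,4.5,0],[14.5,-15.5,0.5,0,0,4.5,0],[14.5,-15.5,0.5,0,0,4.5,0],[14.5,-15.5,0.5,0,0,4.5,0],[14.5,-15.5,0.5,0,0,4.5,0]]]}}

```text
t: 2.15
eef_pos: [0.5223, 0.2519, 0.3846]
eef_rot: [3.141, 0.036, -0.001]
ft_force: [0.1, -0.9, -0.4]
finger_gap: 0.0001
```

```bash
python3 -c "
from h import *
from cell import *
import cv2
plan([.5232,.2534,.1861+.10])
cv2.imwrite('pics/w1.png',snapshot('wrist')[:,:,::-1]);c=get_calibration('wrist')
print(proj(c,[[.5232,.2534,.078],[.5261,.1285,.109]]))
"
```

```text
t 2.15 pos [0.5223 0.2519 0.3846] shift [ 0.024 -0.039  2.462] turn [ 0.01  0.01 -0.01] F [ 0.1 -0.9 -0.4] gap 0.0001 q [ 0.36  0.09  1.57 -0.    1.48  1.91]
[[276.66302183 200.434738  ]
 [418.50339227 208.64260339]]
```

View pics/w1.png

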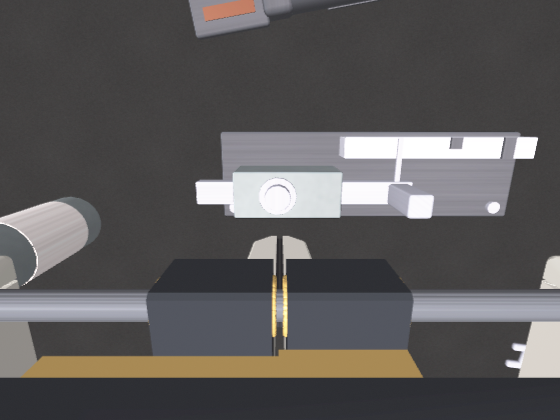

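{"op": "carry_out", "data": {"motion": [[[0.02,-0.04,1.0,0,0,0,0],[0.02,-0.04,2.0,0,0,0,0],[0.02,-0.04,2.7,0,0,0,0],[0.02,-0.04,2.9,0,0,0,0],[0.02,-0.04,3.0,0,0,0,0],[0.02,-0.04,3.1,0,0,0,0],[0.02,-0.04,3.16,0,0,0,0],[0.02,-0.04,3.2,0,0,0,0],[0.02,-0.04,3.2,0,0,0,0]]]}}

```text
t: 3.1
eef_pos: [0.5242, 0.2543, 0.2593]
eef_rot: [-3.141, -0.036, -0.005]
ft_force: [-4.3, -4.1, 10.5]
finger_gap: 0.0002
```

{"op": "carry_out", "data": {"motion": [[[0,0,0.05,0,0,0,0],[0,0,0.1,0,0,0,0],[0,0,0.1,0,0,0,0],[0,0,0.1,0,0,0,0]]]}}

```text
t: 3.5
eef_pos: [0.5244, 0.2544, 0.259]
eef_rot: [-3.141, -0.037, -0.006]
ft_force: [-17.0, -10.1, 38.4]
finger_gap: 0.0004
```

```bash
python3 -c "
from h import *
from cell import *
import cv2
plan([.5232,.2534,.1861+.10])
w=snapshot('wrist')[:,:,::-1];s=snapshot('side')[:,:,::-1]
cv2.imwrite('pics/w2.png',w)
cv2.imwrite('pics/s2.png',cv2.resize(s[215:350,220:340],None,fx=4.4,fy=4.4,interpolation=cv2.INTER_CUBIC))
"
```

```text
t 3.5 pos [0.5244 0.2544 0.259 ] shift [-0.027  0.024 -0.677] turn [-0.01 -0.04 -0.  ] F [-17.  -10.1  38.4] gap 0.0004 q [ 0.36  0.2   1.69 -0.    1.25  1.91]
```

View pics/w2.png

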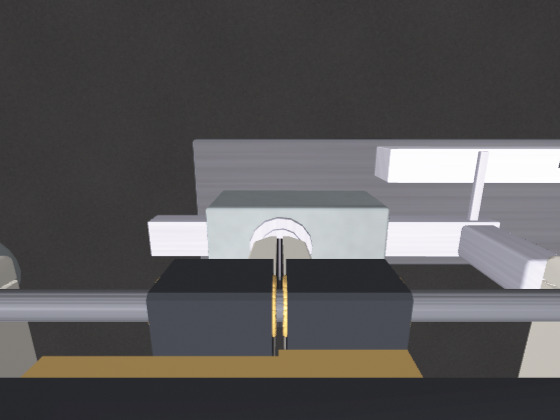

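View pics/s2.png

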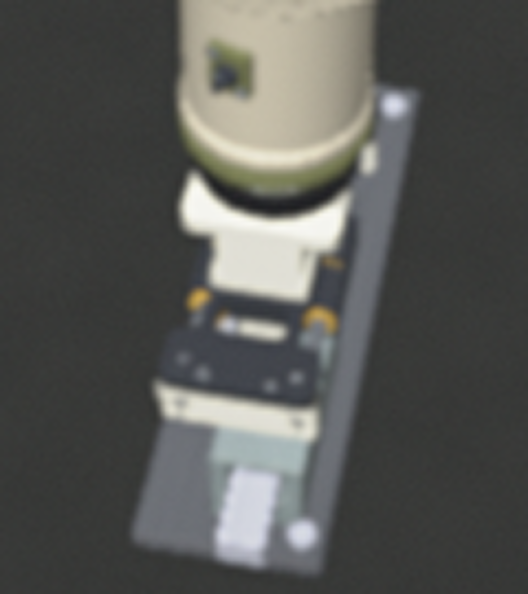

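{"op": "carry_out", "data": {"motion": [[[0,0,-0.5,0,0,0,0],[0,0,-1.5,0,0,0,0],[0,0,-2.2,0,0,0,0],[0,0,-2.2,0,0,0,0],[0,0,-2.2,0,0,0,0]]]}}

```text
t: 4.1
eef_pos: [0.5237, 0.2545, 0.3423]
eef_rot: [-3.14, -0.036, -0.005]
ft_force: [-0.6, -0.2, -0.1]
finger_gap: 0.0002
```

```bash
python3 -c "
from h import *
from cell import *
import cv2
print(nose_length)
plan([.5265,.1285,.081+.167])
w=snapshot('wrist')[:,:,::-1];c=get_calibration('wrist')
cv2.imwrite('pics/w3.png',cv2.resize(w[120:300,180:460],None,fx=2.8,fy=2.8,interpolation=cv2.INTER_CUBIC))
for zz in (.078,.070): print(zz,proj(c,[[.5232+a,.2534+b,zz] for a,b in((0,0),(.013,0),(-.013,0),(0,.013),(0,-.013))]).round(1).tolist())
print(proj(c,[[.5261,.1285,.109],[.5232+.019,.2534,.068],[.5232-.019,.2534,.068]]))
"
```

```text
0.1861
t 4.1 pos [0.5237 0.2545 0.3423] shift [-0.011  3.153  2.353] turn [-0.01 -0.04 -0.  ] F [-0.6 -0.2 -0.1] gap 0.0002 q [0.36 0.12 1.62 0.   1.4  1.91]
0.078 [[279.6, 214.1], [280.0, 199.0], [279.3, 228.8], [264.1, 213.7], [295.1, 214.4]]
0.07 [[279.6, 211.5], [280.0, 196.8], [279.3, 225.8], [264.6, 211.1], [294.7, 211.8]]
[[448.99171953 225.90655636]
 [280.14900684 189.40856508]
 [279.13091718 231.49603495]]
```

View pics/w3.png

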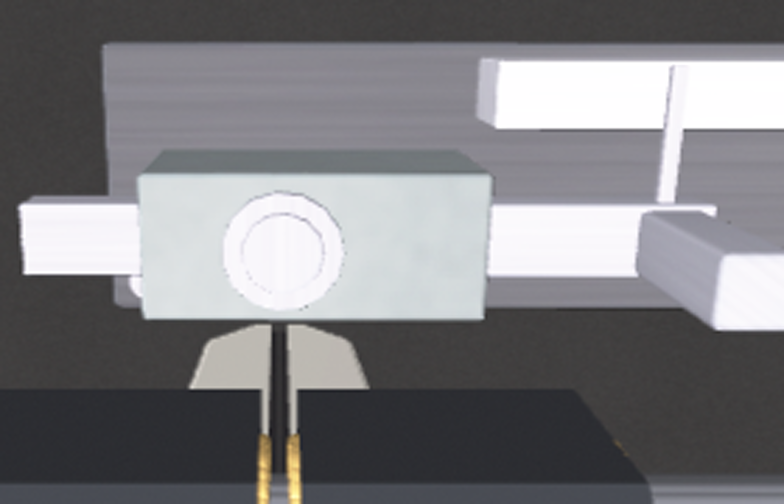

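{"op": "carry_out", "data": {"motion": [[[0.03,1.0,0,0,0,0,55],[0.03,2.0,0,0,0,0,55],[0.03,3.0,0,0,0,0,55],[0.03,3.17,0,0,0,0,55],[0.03,3.17,0,0,0,0,55],[0.03,3.17,0,0,0,0,55],[0.03,3.17,0,0,0,0,55]]]}}

```text
t: 4.85
eef_pos: [0.5273, 0.1286, 0.3403]
eef_rot: [-3.141, -0.038, 0.001]
ft_force: [0.8, -0.0, -0.2]
finger_gap: 0.0496
```

```bash
python3 -c "
from h import *
from cell import *
import cv2
plan([.528,.1275,.084+.167])
w=snapshot('wrist')[:,:,::-1];c=get_calibration('wrist')
cv2.imwrite('pics/w4.png',w)
print(proj(c,[.528,.1275,.109]))
"
```

```text
t 4.85 pos [0.5273 0.1286 0.3403] shift [0.02  0.029 2.231] turn [-0.    0.01  0.01] F [ 0.8 -0.  -0.2] gap 0.0496 q [0.14 0.02 1.73 0.   1.4  1.69]
[[279.94992272 224.7036167 ]]
```

View pics/w4.png

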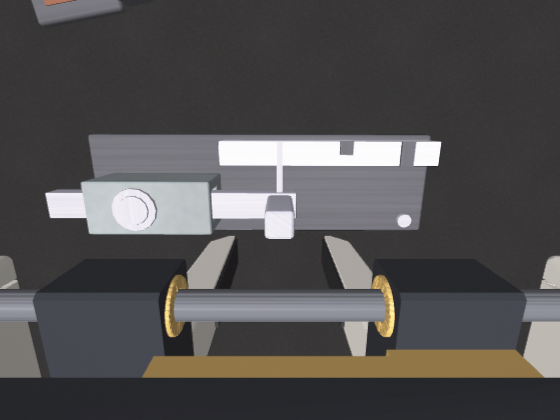

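{"op": "carry_out", "data": {"motion": [[[0.02,0.03,0.8,0,0,0,55],[0.02,0.03,1.6,0,0,0,55],[0.02,0.03,2.1,0,0,0,55],[0.02,0.03,2.23,0,0,0,55],[0.02,0.03,2.23,0,0,0,55],[0.02,0.03,2.23,0,0,0,0],[0.02,0.03,2.23,0,0,0,0],[0.02,0.03,2.23,0,0,0,0],[0.02,0.03,2.23,0,0,0,0],[0.02,0.03,2.23,0,0,0,0],[0.02,0.03,2.23,0,0,0,0]]]}}

```text
t: 6.0
eef_pos: [0.5287, 0.1265, 0.2525]
eef_rot: [-3.141, -0.036, -0.003]
ft_force: [-0.6, 1.8, 5.3]
finger_gap: 0.0218
```

```bash
python3 -c "
from h import *
plan(np.array([.528,.1275,.084+.167])+.06*gx)
"
```

```text
t 6.0 pos [0.5287 0.1265 0.2525] shift [-0.016  1.476  0.035] turn [-0.01 -0.02 -0.  ] F [-0.6  1.8  5.3] gap 0.0218 q [0.14 0.11 1.8  0.   1.23 1.69]
```

{"op": "carry_out", "data": {"motion": [[[0,0.15,0,0,0,0,0],[0,0.35,0,0,0,0,0],[0,0.6,0,0,0,0,0],[0,0.85,0,0,0,0,0],[0,1.1,0,0,0,0,0],[0,1.3,0,0,0,0,0],[0,1.42,0,0,0,0,0],[0,1.5,0,0,0,0,0],[0,1.5,0,0,0,0,0],[0,1.5,0,0,0,0,0],[0,1.5,0,0,0,0,0]]]}}

```text
t: 7.1
eef_pos: [0.5301, 0.0663, 0.2525]
eef_rot: [-3.141, -0.036, -0.002]
ft_force: [-1.0, 2.7, 6.5]
finger_gap: 0.022
```

```bash
python3 -c "
from h import *
from cell import *
import cv2
plan(np.array([.528,.1275,.084+.167])+.06*gx)
w=snapshot('wrist')[:,:,::-1];c=get_calibration('wrist')
cv2.imwrite('pics/w5.png',cv2.resize(w[100:300,60:460],None,fx=2,fy=2,interpolation=cv2.INTER_CUBIC))
"
```

```text
t 7.1 pos [0.5301 0.0663 0.2525] shift [-0.016 -0.031  0.037] turn [-0.01 -0.02 -0.  ] F [-1.   2.7  6.5] gap 0.022 q [0.03 0.08 1.83 0.   1.23 1.58]
```

View pics/w5.png

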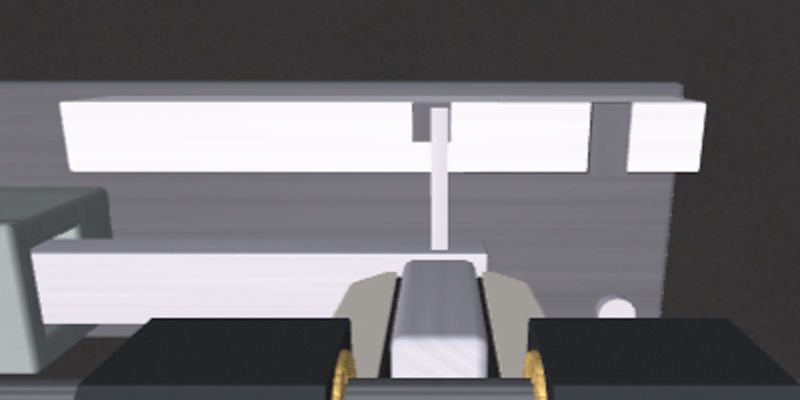

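{"op": "carry_out", "data": {"motion": [[[0,-0.03,0,0,0,0,0],[0,-0.055,0,0,0,0,0],[0,-0.055,0,0,0,0,0],[0,-0.055,0,0,0,0,0],[0,-0.055,0,0,0,0,0],[0,-0.055,0,0,0,0,0]]]}}

```text
t: 7.75
eef_pos: [0.53, 0.0686, 0.2525]
eef_rot: [-3.141, -0.036, -0.002]
ft_force: [-0.5, 2.8, 7.2]
finger_gap: 0.0221
```

```bash
python3 -c "
from h import *
from cell import *
import cv2
plan(np.array([.528,.1275,.084+.167])+.06*gx)
w=snapshot('wrist')[:,:,::-1]
cv2.imwrite('pics/w6.png',cv2.resize(w[130:200,200:400],None,fx=4,fy=4,interpolation=cv2.INTER_CUBIC))
s=read_state();print(s['dq'].round(4),s['finger_gap'],s['eef_pos'])
cv2.imwrite('pics/t6.png',snapshot('top')[:,:,::-1])
"
```

```text
t 7.75 pos [0.53   0.0686 0.2525] shift [-0.016  0.028  0.037] turn [-0.01 -0.02 -0.  ] F [-0.5  2.8  7.2] gap 0.0221 q [0.03 0.08 1.83 0.   1.23 1.58]
[ 0.0005  0.0002 -0.      0.0014  0.0006  0.0024] 0.021846993776568836 [0.52996106 0.0686492  0.25245344]
```

View pics/w6.png

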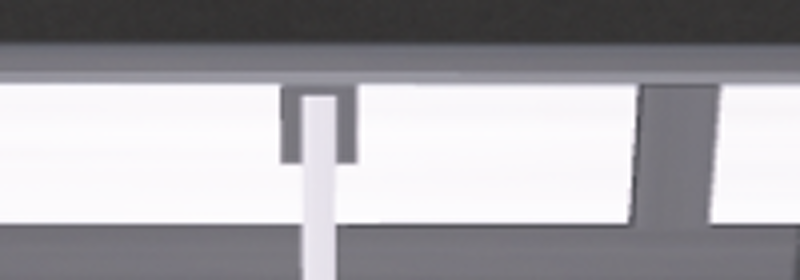

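View pics/t6.png

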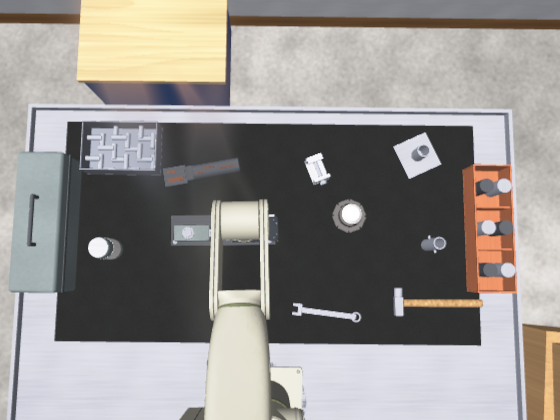

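The pointer (columns 302–337, centre 319) now lies on the middle of the near mark (281–357, centre 319). The bystanders stand where they were, and the arm is still. I'm handing in.

```bash
python3 -c "
from cell import *
print(job_done())"
```

```text
the job is handed in; nothing more can be done
None
```

The job is handed in at about 7.9 s, with the gripper still holding the post and the pointer on the near mark. No verdict was reported.

- **Which mark:** The tube protector (white domed head) stands in the socket and the spigot stands on the mat, so the near mark was called for.
- **Lock button:** I pressed it with closed fingers until it stopped at about 38 N. Afterwards the wrist picture showed it nearly flush with its collar, and the arm drew out freely.
- **Drawing out:** I gripped the post across its faces along the arm and drew out 60 mm. The wrist picture showed the pointer about 2.5 mm past the middle, so I eased back 2.2 mm.
- **Last checks:**
  - The pointer and the near mark share the same centre in the wrist picture.
  - Finger opening was 22 mm, which matches the post, and joint speeds were about zero.
  - The other objects look unmoved in the top picture.

Two readings disagreed slightly. While pressing, the fingertips read about 3 mm higher than the button's bottomed height, perhaps because closed fingers reach a little further. The position worked out from the calibration differed from the wrist picture by about 1 mm at the mark. I trusted the picture.

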